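Tighten the chisel clamp with the swing-arm driver

ROBOT

A 6-joint arm with a two-finger parallel gripper is mounted at the origin on the work surface. World frame = base frame: x ahead of the robot, y to its left, z up, the work surface at z = 0. Lengths are in m, angles in rad, forces in N, time in s.
With the tool pointing down it reaches from about 0.375 to 0.975 m from the base axis. Payload 3.8 kg.
Tool frame: the origin (TCP) lies midway between the tips of the shut fingers; the grasp point (between the pads) lies 19 mm behind it; z points along the fingers, y is the line along which they close (so a half turn about z gives the same grasp; the last joint's range is limited). The gripper opens to 85 mm and grips with 20 to 120 N. Pads are 22 mm wide; open, the fingers measure 114 mm over their backs; the gripper's body (76 mm by 85 mm) begins 54 mm behind the grasp point. The pads swing forward as they close: fully open they stand 13 mm farther back than shut.
Start: joints at [-1.328, 0.264, 1.604, -0, 1.274, -0.037], TCP at [0.186, -0.649, 0.231] pointing down, gripper open.
Joint ranges: [-2.63, 2.63], [-0.94, 2.18], [0.31, 2.57], [-1.31, 4.45], [0, 2.66], [-2.55, 2.55]. Speed limits (rad/s): [2.57, 2.57, 3.14, 3.14, 3.14, 3.14].

INTERFACE

Orientations are given as a rotation vector (axis times angle).
In Python, from workcell import * gives the robot as it stands. The module is installed in compiled form; this text tells all that it offers.
- The arm moves only by the tool apply_moves, never from a script. Its arguments are lists of equal length, an entry for each row: "fingers": the opening, from 0 (shut) to 1 (fully open); "travel": the shift along the tool's x, y, z normalised to -1 to 1, where 1 is 0.05 m, a list of three; "rotation": the turn, a rotation vector about the tool's x, y, z normalised to -1 to 1, where 1 is 6 degrees, a list of three. In form: {"fingers": [fingers, ...], "travel": [[dx, dy, dz], ...], "rotation": [[ax, ay, az], ...]}. A call has 1 to 12 rows; each row shifts and turns the commanded pose from where the row before left it, along the tool's axes as they then stand; what a row does not reach is not made up. A row lasts 1/10 s, in which the tool goes at most 50 mm and 8.59 degrees, less where a joint would pass 70% of its speed; a pose out of reach is approached as far as the arm can. A call with a number of a shift or a turn outside -1 to 1 is refused whole. A call with a gripper value outside its range is refused whole. The fingers move at their own pace and stop on an object; "newtons" is the grip in N (left out, the last holds). Time passes only in rows, so rows that do not move let the fingers close. It gives the time, the measured TCP pose, the force, the opening and the grip force at its end, in the units of the state.
- read_state(): the state, without advancing time (a new reading comes with each control period).
- read_camera(name): name is "scene" or "side" or "wrist"; returns a dict with "image" (400x640x3 uint8, red, green, blue), "fx", "fy", "cx", "cy" (pixels), "extrinsics" (4x4, takes a point from world to camera coordinates). Camera axes: x right, y down, z forward; pixel columns grow to the right and rows downward; lengths in m; the calibration is good to about 2 mm. A picture is of the moment at which its call begins. There is no depth.
- finish_job(): hands the job in; it is judged then, once.
Trained networks look in the newest picture that a camera, given by its name, has taken for a name from the list of things; names that differ only in an ending like _2 or _b are one class to them, and where a whole thing is asked for, a point or a joint stands for the part that bears it (a point fixed in the world has none). Each returns a list of dicts, best first, with "p" (0 to 1); they miss things now and then, are a little off and sometimes report something else, mostly with a low value. They report only what shows in the picture. A call takes as long as a camera call. They do not tell look-alikes from the thing itself.
- regions_of(camera, name): "mask" (400x640 bool, what is visible of it) and "bbox" ([left, top, width, height] in pixels, round what is visible of it).
- tip_of(camera, name): "location" ([column, row] in pixels: a listed point, or the origin of a listed thing).
The state is a dict: "time": time; "q": joint angles; "joint_vel": joint speeds; "joint_torque": joint torques, N m; "tool_pos": TCP position; "tcp_rot": TCP orientation; "wrist_force": force on the tool from outside, world axes, zero at the start; "torque": the same for the moment, N m; "width": opening from 0.0 (shut) to 1.0 (fully open); "grip_force": force on a finger pad.
Only numpy, scipy, OpenCV 4.12 (cv2) and the standard library are available. Lean on these libraries where they do the work, as an engineer would, in place of code of your own. Each camera call takes 0.05 s, during which the arm holds its last target. There are 200 camera calls.

TASK

Swing the driver arm over the chisel clamp, press its driver down into the crossed slots of the clamp screw and turn it clockwise until the clamp is fully tight. Then lift the driver fully up again and swing the arm back home against its stop, clear of the clamp. Leave the loose things on the bench where they are.

Things in the scene. Friction and masses are not known exactly. Their poses are not given: they have to be found in the camera images.
- pillar_top (a point): Top centre of the driver stand's steel pillar, 164 mm above the bench: the upright axis about which the grey swing arm turns. Stand fixed to the bench, foot 100 mm square, pillar 32 mm across. The arm's beam is 26 mm wide at heights 118 to 142 mm, its two end bosses reach 152 mm; it ends in the driver, whose axis is 150 mm from the pillar's.
- swing_arm (a joint): Angle of the swing arm (rad), 0 = home against its stop, growing counter-clockwise seen from above, up to 2.3. The arm stays where it is left; about 2 N at the driver moves it, pushed anywhere on the handle or arm. At home the arm points along the +y axis of pillar_top (the stand may stand turned on the bench).
- quill (a joint): How far the driver is lowered in the arm (m): 0 = fully up, 0.032 = lowest. It slides stiffly (about 4 N down, 7 N up) and stays at the height where it is left.
- driver_handle (a point): Centre of the driver's square wooden handle, 32 x 32 mm and 30 mm tall, on the driver's axis; 218 mm above the bench when fully up. Its x and y axes are square to its sides. Under it only the 26 mm round quill stands out of the arm: 50 mm of free height when up, 20 mm when lowest. The handle turns with the driver tip, easily and by more than a full turn.
- driver_tip (a point): Lower end of the driver: a cross-shaped steel tip, two crossed blades each 28 mm long and 6 mm thick, along the handle's x and y axes, on the driver's axis, 130 mm below the handle's centre; 88 mm above the bench when fully up.
- clamp_screw (a point): Top centre of the chisel clamp's captive screw, 72 mm above the bench (axes: the clamp's, not the screw's). Dark steel square head, 38 mm wide, with two crossed open slots, 10 mm wide and 14 mm deep, parallel to its sides. It lies on the driver's arc; the raised tip passes 16 mm above. The screw may stand at any turn, which is not measured: see it, or feel when the tip drops in.
- clamp_jaw (a joint): How far the screw has driven the brass jaw down onto the chisel (m): 0 to 0.002 at the start, 0.0044 = fully tight, at the screw's hard stop; 4 mm per rad. So the screw has 0.6 to 1.1 rad to turn, clockwise seen from above, against about 0.3 Nm of friction; the tip has 0.14 rad of play either way in the slots.
- jar: Glass jar with steel lid, 72 mm across, 100 mm tall; this point is at its underside.
- spray_can: Spray can, 54 mm across, 190 mm tall; this point is at its underside.
- hammer: Hammer, 260 mm long, lying along its x axis, head 26 mm thick; point at the middle of its length.
- brush: Brush, 200 mm long, lying along its x axis, 42 mm wide; point at the middle of its length.
- tin: Open steel tin, 80 mm across, 90 mm tall; this point is at its underside.
- wrench: Open-ended spanner, 180 mm long, lying along its x axis, 38 mm wide, 8 mm thick; point at the middle of its length.
- block: Offcut of light wood, 90 x 45 mm and 35 mm tall; this point is at the centre of its underside.
Mind the look-alikes: they are no part of the job. Leave any purple or yellow look-alike of the part that bears pillar_top alone.

How it is judged:
On the way, in this order (a step that is already met when the one before it is completed fails the run):
1. the arm is over the clamp and the driver tip is at least 10 mm deep in the screw's slots (value of joint quill above 0.026 m and horizontal distance between driver_tip and clamp_screw below 0.004 m), for 0.2 s.
2. the screw is tightened: the jaw is within 0.4 mm of fully tight, with the driver in the slots (value of joint clamp_jaw above 0.004 m and value of joint quill above 0.02 m), for 0.2 s.
At the end, for the whole second after the job is handed in: the clamp jaw is still within 0.4 mm of fully tight, the driver is up to within 4 mm, and the arm is home to within 0.05 rad of its stop (value of joint clamp_jaw above 0.004 m and value of joint quill below 0.004 m and value of joint swing_arm below 0.05 rad); the robot touches nothing.
It fails at once if a loose thing on the bench is shifted by more than 20 mm (distance of any of jar, spray_can, hammer, brush, tin, wrench, block from where it was at the start of the episode above 0.02 m).
It also fails if it takes over 72 s, if anything falls off the work surface, if the arm or the gripper's body presses on something with over 40 N, if the wrist force passes 120 N, or if a joint passes its speed limit or range.

## Working session

There is one attempt and no reset: what is moved stays moved. The work goes in short steps, Python scripts to look and compute and a tool call to move; the robot and the scene stay as the last step left them, time stands still between calls to the robot, and variables do not carry over. Pictures are saved under pics/ and viewed, at most 10 in all, crops included, and the job is handed in when it is done.

Besides the shell and the picture viewer there is one more tool, called after "Emit:" in YAML: its name, and indented under it one key for each argument. apply_moves: Moves the arm, as the interface text tells. Scaled input: -1 to 1 covers 0.05 m each way for a shift and 6 degrees each way for a turn. Its arguments: {"type":"object","properties":{"fingers":{"type":"array","items":{"type":"number"}},"travel":{"type":"array","items":{"type":"array","items":{"type":"number"}}},"rotation":{"type":"array","items":{"type":"array","items":{"type":"number"}}},"newtons":{"type":"number"}},"required":["fingers","travel","rotation"]}

```bash
mkdir -p pics; cat > h.py <<'E'
from workcell import *
import numpy as np, cv2
from scipy.spatial.transform import Rotation as R
def ray(c,px):
    E=np.array(c["extrinsics"]);Rm=E[:3,:3];o=-Rm.T@E[:3,3]
    d=Rm.T@np.array([(px[0]-c["cx"])/c["fx"],(px[1]-c["cy"])/c["fy"],1]);return o,d
def atz(c,px,z):
    o,d=ray(c,px);return o+d*(z-o[2])/d[2]
def proj(c,p):
    E=np.array(c["extrinsics"]);q=E[:3,:3]@np.array(p)+E[:3,3];return np.array([c["fx"]*q[0]/q[2]+c["cx"],c["fy"]*q[1]/q[2]+c["cy"]])
def save(c,n):cv2.imwrite("pics/"+n,c["image"][:,:,::-1])
Z=dict(pillar_top=.164,driver_handle=.218,driver_tip=.088,clamp_screw=.072,jar=0,spray_can=0,hammer=.013,brush=.01,tin=0,wrench=.004,block=0)
E
python3 - <<'E'
from h import *
s=read_state();print(s["time"],s["tool_pos"],s["tcp_rot"],s["wrist_force"])
ims=[]
for n in ["scene","side"]:
    c=read_camera(n);ims.append(c["image"]);save(c,n+"0.png")
    print(n,"cam at",ray(c,(320,200))[0].round(3))
    for k,z in Z.items():
        for t in tip_of(n,k)[:4]:
            if t["p"]>.15: print(n,k,round(t["p"],2),np.round(t["location"]),atz(c,t["location"],z).round(3)[:2])
print(read_state()["time"])
E
```

```text
0.0 [ 0.18621359 -0.6480394   0.22994774] [-3.10866435e+00 -4.37654451e-01  3.24093536e-04] [-0.14952915 -0.72162385  0.08348391]
scene cam at [1.371 0.699 1.097]
scene pillar_top 0.94 [291. 208.] [ 0.629 -0.026]
scene pillar_top 0.71 [308. 131.] [ 0.282 -0.248]
scene pillar_top 0.65 [434. 182.] [0.265 0.247]
scene driver_handle 0.56 [340. 209.] [0.59  0.124]
scene driver_handle 0.56 [484. 182.] [0.24  0.387]
scene driver_handle 0.46 [348. 124.] [ 0.228 -0.112]
scene driver_tip 0.72 [336. 241.] [0.596 0.116]
scene driver_tip 0.54 [480. 213.] [0.223 0.398]
scene driver_tip 0.49 [346. 157.] [ 0.238 -0.11 ]
scene clamp_screw 0.93 [324. 207.] [ 0.485 -0.015]
scene jar 0.57 [366. 280.] [0.599 0.232]
scene spray_can 0.88 [245. 260.] [ 0.765 -0.108]
scene hammer 0.8 [252. 164.] [ 0.41  -0.425]
scene hammer 0.22 [246. 260.] [ 0.769 -0.097]
scene brush 0.92 [366. 236.] [0.459 0.134]
scene tin 0.98 [310. 288.] [0.724 0.122]
scene wrench 0.69 [438. 284.] [0.485 0.406]
scene block 0.88 [275. 269.] [ 0.734 -0.009]
side cam at [-0.117  0.954  1.309]
side pillar_top 0.92 [295. 164.] [ 0.647 -0.037]
side pillar_top 0.78 [351. 277.] [0.26 0.25]
side pillar_top 0.77 [422. 170.] [ 0.28  -0.236]
side driver_handle 0.71 [334. 310.] [0.228 0.388]
side driver_handle 0.69 [295. 166.] [0.604 0.02 ]
side driver_handle 0.48 [422. 189.] [ 0.225 -0.105]
side driver_handle 0.46 [279. 188.] [0.589 0.123]
side clamp_screw 0.86 [334. 203.] [ 0.486 -0.028]
side jar 0.71 [264. 259.] [0.582 0.239]
side spray_can 0.8 [277. 176.] [ 0.775 -0.089]
side hammer 0.97 [408. 159.] [ 0.405 -0.42 ]
side brush 0.73 [333. 206.] [ 0.513 -0.066]
side brush 0.68 [319. 256.] [0.437 0.142]
side tin 0.76 [253. 215.] [0.728 0.11 ]
side wrench 0.6 [257. 312.] [0.48  0.405]
side block 0.55 [269. 193.] [ 0.745 -0.   ]
1.2
```

View pics/scene0.png

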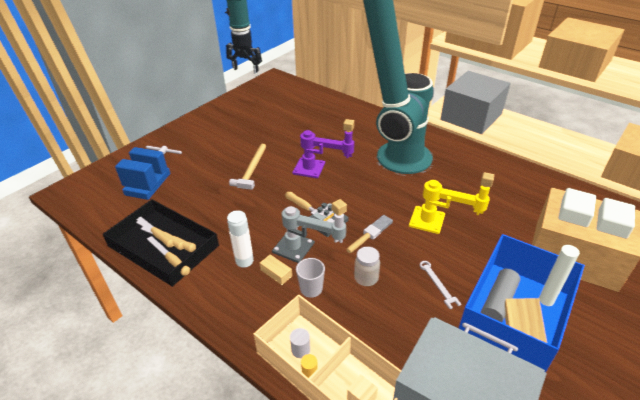

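View pics/side0.png

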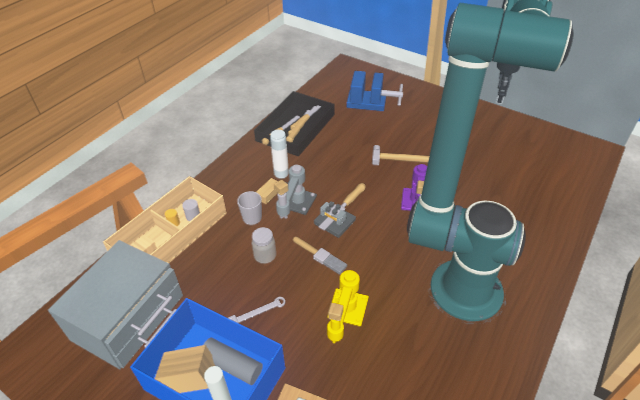

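The pillar_top candidates in the scene image are the grey stand (291,208), the purple one (308,131) and the yellow one (434,182). I choose grey. It also fits the sizes given: about 0.15 m from pillar to both handle and screw. Next I'll move over it for a close look.

```bash
cat >> h.py <<'E'
def go(target,yaw=None):
    s=read_state();M=R.from_rotvec(s["tcp_rot"]);d=M.inv().apply(np.array(target)-s["tool_pos"])/.05
    x=M.as_matrix()[:,0];y=M.as_matrix()[:,1]
    print("tool x dir",np.degrees(np.arctan2(x[1],x[0])).round(2),"z",M.as_matrix()[:,2].round(4),"pos",np.round(s["tool_pos"],4),"travel units total",d.round(2))
    if yaw is not None:
        T=R.from_euler('z',yaw,degrees=True)*R.from_euler('x',180,degrees=True)
        print("rot units (tool frame)",(np.degrees((M.inv()*T).as_rotvec())/6).round(3))
def tri(obs):
    A=[];b=[]
    for o,d in obs:
        d=d/np.linalg.norm(d);P=np.eye(3)-np.outer(d,d);A.append(P);b.append(P@o)
    return np.linalg.solve(sum(A),sum(b))
E
python3 - <<'E'
from h import *
go([.5,.0,.48])
c=read_camera("wrist");print(ray(c,(320,200))[0],ray(c,(320,200))[1],c["fx"], np.array(c["extrinsics"])[0,:3])
E
```

```text
tool x dir 16.03 z [ 0. -0. -1.] pos [ 0.1864 -0.6487  0.2313] travel units total [  9.61 -10.74  -4.97]
[ 0.25953698 -0.6288722   0.37545948] [-0.27868217 -0.0826486  -0.95687114] 352.63996423479585 [ 2.76036568e-01 -9.61147133e-01 -3.73425273e-05]
```

Emit:
apply_moves:
  fingers: [1,1,1,1,1,1,1,1,1,1,1,1]
  travel:
    - [0.2,-0.2,-0.9]
    - [0.6,-0.7,-0.4]
    - [0.6,-0.7,-0.4]
    - [0.6,-0.7,-0.4]
    - [0.6,-0.7,-0.4]
    - [0.6,-0.7,-0.4]
    - [0.6,-0.7,-0.4]
    - [0.6,-0.7,-0.4]
    - [0.6,-0.7,-0.4]
    - [0.6,-0.7,-0.4]
    - [0.6,-0.7,-0.3]
    - [0.6,-0.7,0]
  rotation:
    - [0,0,0]
    - [0,0,0]
    - [0,0,0]
    - [0,0,0]
    - [0,0,0]
    - [0,0,0]
    - [0,0,0]
    - [0,0,0]
    - [0,0,0]
    - [0,0,0]
    - [0,0,0]
    - [0,0,0]

```text
time: 2.45
tool_pos: [0.4042, -0.1756, 0.4737]
tcp_rot: [3.108, 0.437, 0.008]
wrist_force: [0.3, -0.9, 0.1]
width: 0.999
grip_force: 0.0
```

Emit:
apply_moves:
  fingers: [1,1,1,1,1,1]
  travel:
    - [0.6,-0.7,0]
    - [0.6,-0.7,0]
    - [0.6,-0.7,0]
    - [0.6,-0.7,0]
    - [0.4,-0.5,0]
    - [0,0,0]
  rotation:
    - [0,0,0]
    - [0,0,0]
    - [0,0,0]
    - [0,0,0]
    - [0,0,0]
    - [0,0,0]

```text
time: 3.05
tool_pos: [0.4931, 0.0236, 0.4698]
tcp_rot: [-3.108, -0.446, 0.001]
wrist_force: [-0.6, -0.8, -0.2]
width: 0.999
grip_force: 0.0
```

```bash
python3 - <<'E'
from h import *
c=read_camera("wrist");save(c,"w1.png");go([.5,0,.48]);print(read_state()["time"],ray(c,(320,200))[0])
for k in ["pillar_top","driver_handle","driver_tip","clamp_screw"]:
    for t in tip_of("wrist",k)[:3]:
        print(k,round(t["p"],2),np.round(t["location"],1),atz(c,t["location"],Z[k]).round(4)[:2])
E
```

```text
tool x dir 16.25 z [-9.e-04 -1.e-04 -1.e+00] pos [0.4925 0.0217 0.47  ] travel units total [ 0.02  0.46 -0.2 ]
3.1 [0.56618597 0.04364045 0.61393248]
pillar_top 0.86 [391.9  55.2] [ 0.6304 -0.0264]
pillar_top 0.62 [122.7 263.2] [0.2668 0.2462]
driver_handle 0.85 [258.2  53.6] [0.5852 0.1158]
driver_handle 0.61 [356.9 374.8] [ 0.2217 -0.1113]
driver_handle 0.19 [95.3 79.6] [0.5118 0.2758]
driver_tip 0.57 [ 56.4 240. ] [0.2279 0.3885]
clamp_screw 0.78 [337.6 160.9] [ 0.4768 -0.0115]
```

View pics/w1.png

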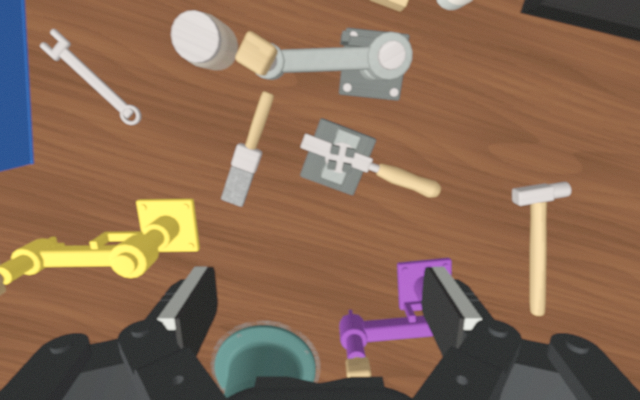

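The wrist view shows the grey stand's pillar at (392,55), its wooden handle at (258,53) and the slotted screw with chisel at (338,160). Yellow and purple are the look-alikes. Now closer, over the screw and then the handle.

Emit:
apply_moves:
  fingers: [1,1,1,1,1,1]
  travel:
    - [0.2,0.3,0.8]
    - [0.1,0.2,0.8]
    - [0.1,0,0.8]
    - [0,0,0]
    - [0,0,0]
    - [0,0,0]
  rotation:
    - [0,0,0]
    - [0,0,0]
    - [0,0,0]
    - [0,0,0]
    - [0,0,0]
    - [0,0,0]

```text
time: 3.9
tool_pos: [0.5194, 0.0011, 0.3537]
tcp_rot: [3.11, 0.437, 0.007]
wrist_force: [0.4, 0.0, 0.1]
width: 0.998
grip_force: 0.0
```

```bash
cat > look.py <<'E'
from h import *
import sys
def look(name,fn,zoomk,half=70):
    c=read_camera("wrist");go([.5,0,.35])
    for k in ["pillar_top","driver_handle","clamp_screw"]:
        for t in tip_of("wrist",k)[:2]:
            print(k,round(t["p"],2),np.round(t["location"],1),atz(c,t["location"],Z[k]).round(4)[:2])
            if k==zoomk and t["p"]>.5: pc=t["location"]
    u,v=np.round(pc).astype(int);u0=max(u-half,0);v0=max(v-half,0)
    cr=c["image"][v0:v+half,u0:u+half];cv2.imwrite(fn,cv2.resize(cr,None,fx=4,fy=4,interpolation=cv2.INTER_CUBIC)[:,:,::-1]);print("crop origin",u0,v0)
    np.savez(fn+".npz",**c)
    return c
E
python3 -c "
from look import *
look('wrist','pics/s1.png','clamp_screw')"
```

```text
tool x dir 16.0 z [ 5.6e-03 -3.0e-04 -1.0e+00] pos [0.5196 0.0013 0.3541] travel units total [-0.38 -0.08  0.08]
pillar_top 0.83 [381.2  66.4] [ 0.6298 -0.026 ]
pillar_top 0.65 [ 45.2 332.3] [0.2636 0.2447]
driver_handle 0.81 [189.5  68.6] [0.583  0.1182]
clamp_screw 0.69 [379.6  64.4] [ 0.6418 -0.0364]
clamp_screw 0.59 [322.8 192.1] [ 0.4808 -0.0164]
crop origin 253 122
```

View pics/s1.png

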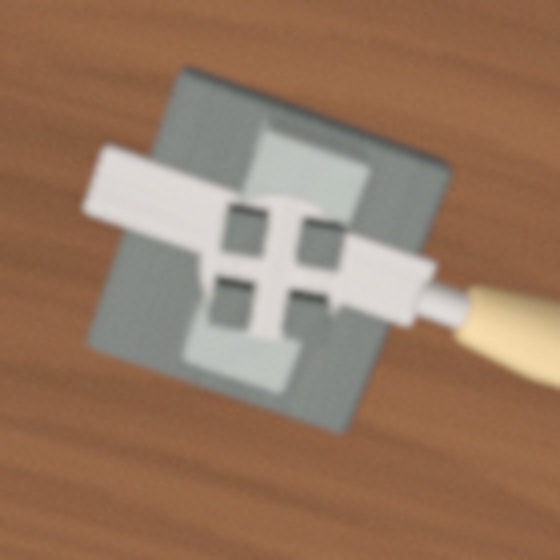

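Emit:
apply_moves:
  fingers: [1,1,1,1,1,1,1]
  travel:
    - [0.6,-0.5,-0.2]
    - [0.6,-0.6,0]
    - [0.6,-0.6,0]
    - [0.1,-0.2,0]
    - [0,0,0]
    - [0,0,0]
    - [0,0,0]
  rotation:
    - [0,0,0]
    - [0,0,0]
    - [0,0,0]
    - [0,0,0]
    - [0,0,0]
    - [0,0,0]
    - [0,0,0]

```text
time: 4.8
tool_pos: [0.5831, 0.118, 0.3609]
tcp_rot: [3.111, 0.436, 0.001]
wrist_force: [0.3, 0.1, 0.1]
width: 0.999
grip_force: 0.0
```

```bash
python3 -c "
from look import *
look('wrist','pics/s2.png','driver_handle')"
```

```text
tool x dir 15.95 z [ 5.e-04 -4.e-04 -1.e+00] pos [0.5831 0.1179 0.3609] travel units total [-2.25  1.81  0.22]
pillar_top 0.81 [470.9 167.6] [ 0.6297 -0.025 ]
driver_handle 0.75 [320.9 188.7] [0.5824 0.1151]
clamp_screw 0.65 [393.1 258.2] [ 0.4782 -0.0174]
crop origin 251 119
```

View pics/s2.png

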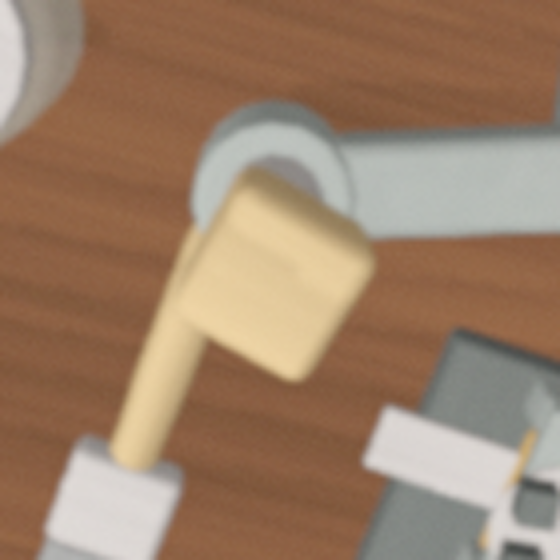

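The crops show the screw's four posts at about crop px (245,230), (322,245), (232,305) and (305,315). The handle's lower top-face corners are at about (182,305), (297,380) and (372,262). Converting these to world angles and centres.

```bash
python3 - <<'E'
from h import *
ang=lambda a,b:np.degrees(np.arctan2(*(b-a)[1::-1])).round(1)
c=np.load("pics/s1.png.npz");f=lambda p,o,z,c:atz(c,(o[0]+p[0]/4-.4,o[1]+p[1]/4-.4),z)[:2]
A,B,C,D=[f(p,(253,122),.072,c) for p in [(245,230),(322,245),(232,305),(305,315)]]
print("screw",np.mean([A,B,C,D],0),"AB",ang(A,B),"CD",ang(C,D),"AC",ang(A,C),"BD",ang(B,D),[np.linalg.norm(x).round(4) for x in (A-B,C-D,A-C,B-D)])
S=np.mean([A,B,C,D],0)
c2=np.load("pics/s2.png.npz")
P,Q,T,U=[f(p,(251,119),.23,c2) for p in [(184,305),(297,381),(373,262),(245,172)]]
print("handle",P,Q,T,U,ang(P,Q),ang(Q,T),np.linalg.norm(P-Q),np.linalg.norm(Q-T),"ctr",(P+T)/2)
# handle edges segmentation: wood colour mask hull
o,d=ray(c2,(320,200))
# boss centre z .152 and pillar top
for n in ["s1","s2"]:
    c=np.load(f"pics/{n}.png.npz");g=cv2.cvtColor(c["image"],cv2.COLOR_RGB2GRAY)
    # template project for screw posts
    best=[]
    X=np.array([(x,y) for x in np.arange(-22,22.1,1) for y in np.arange(-22,22.1,1)])/1000
    a=np.abs(X)
    post=((a>.0055)&(a<.0185)).all(1); slot=((a<.0045).any(1)&(a<.018).all(1))
    for th in np.arange(0,90,1.5):
      th_=np.radians(th);M=np.array([[np.cos(th_),-np.sin(th_)],[np.sin(th_),np.cos(th_)]])
      for dx in np.arange(-.008,.0081,.001):
        for dy in np.arange(-.008,.0081,.001):
          W=np.c_[X@M.T+S+[dx,dy],np.full(len(X),.072)]
          E=c["extrinsics"];q=W@E[:3,:3].T+E[:3,3]
          uv=np.round(np.c_[c["fx"]*q[:,0]/q[:,2]+c["cx"],c["fy"]*q[:,1]/q[:,2]+c["cy"]]).astype(int).clip(0,[639,399])
          v=g[uv[:,1],uv[:,0]].astype(float)
          best.append((v[slot].mean()-v[post].mean()-v[post].std()*.5,th,*(S+[dx,dy])))
    best.sort(reverse=True);print(n,np.round(best[:4],4))
E
```

```text
screw [ 0.48283705 -0.01420459] AB -85.3 CD -82.2 AC -173.9 BD -176.7 [np.float64(0.0244), np.float64(0.0232), np.float64(0.0246), np.float64(0.0233)]
handle [0.57509067 0.13353647] [0.56573256 0.10693293] [0.59422245 0.0993272 ] [0.60475193 0.12897861] -109.4 -14.9 0.028201467470752875 0.029487639907963614 ctr [0.58465656 0.11643184]
s1 [[ 6.89517e+01  6.00000e+00  4.83800e-01 -1.42000e-02]
 [ 6.81261e+01  4.50000e+00  4.83800e-01 -1.42000e-02]
 [ 6.75551e+01  7.50000e+00  4.83800e-01 -1.42000e-02]
 [ 6.70945e+01  6.00000e+00  4.82800e-01 -1.42000e-02]]
s2 [[ 6.46218e+01  6.00000e+00  4.84800e-01 -1.22000e-02]
 [ 6.45407e+01  4.50000e+00  4.84800e-01 -1.22000e-02]
 [ 6.38978e+01  7.50000e+00  4.84800e-01 -1.22000e-02]
 [ 6.32031e+01  3.00000e+00  4.84800e-01 -1.22000e-02]]
```

Emit:
apply_moves:
  fingers: [1,1,1,1,1,1,1,1,1,1,1,1]
  travel:
    - [0,0,0]
    - [0,0,0]
    - [0,0,0]
    - [0,0,0]
    - [0,0,0]
    - [0,0,0]
    - [0,0,0.2]
    - [0,0,0.3]
    - [0,0,0.3]
    - [0,0,0.2]
    - [0,0,0]
    - [0,0,0]
  rotation:
    - [0,0,-0.95]
    - [0,0,-0.95]
    - [0,0,-0.95]
    - [0,0,-0.95]
    - [0,0,-0.95]
    - [0,0,-0.95]
    - [0,0,-0.95]
    - [0,0,-0.95]
    - [0,0,-0.95]
    - [0,0,-0.95]
    - [0,0,0]
    - [0,0,0]

```text
time: 6.2
tool_pos: [0.5834, 0.1188, 0.3106]
tcp_rot: [-2.528, -1.866, 0.0]
wrist_force: [-0.3, 0.6, -0.3]
width: 1.003
grip_force: 0.0
```

```bash
python3 - <<'E'
from h import *
go([.5845,.1165,.199],73);s=read_state();print(np.round(s["q"],2),s["wrist_force"])
c=read_camera("wrist");save(c,"w3.png")
for k in ["pillar_top","driver_handle","clamp_screw"]:
    for t in tip_of("wrist",k)[:2]: print(k,round(t["p"],2),np.round(t["location"],1),atz(c,t["location"],Z[k]).round(4)[:2])
E
```

```text
tool x dir 72.87 z [-1.e-04 -0.e+00 -1.e+00] pos [0.5834 0.1188 0.3106] travel units total [-0.04  0.04  2.23]
rot units (tool frame) [-0.     0.001 -0.022]
[ 0.16  0.07  1.68 -0.    1.39  0.46] [-0.31062651  0.57947899 -0.33270711]
pillar_top 0.61 [410.7 313.2] [ 0.6298 -0.0276]
driver_handle 0.96 [320.8 207. ] [0.5839 0.1167]
clamp_screw 0.79 [271.3 291.6] [ 0.4798 -0.0158]
```

View pics/w3.png

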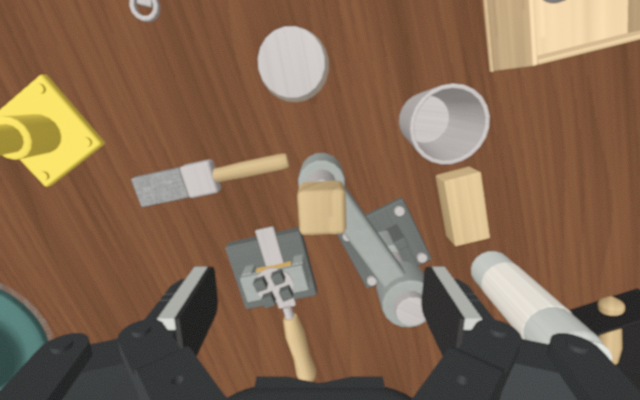

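The handle is square to the tool at (321,207), and the fingers clear everything. Descending and gripping.

Emit:
apply_moves:
  fingers: [1,1,1,1,1,0,0,0,0,0,0,0]
  newtons: 50
  travel:
    - [-0.04,0.04,0.6]
    - [0,0,0.6]
    - [0,0,0.6]
    - [0,0,0.4]
    - [0,0,0]
    - [0,0,0]
    - [0,0,0]
    - [0,0,0]
    - [0,0,0]
    - [0,0,0]
    - [0,0,0]
    - [0,0,0]
  rotation:
    - [0,0,0]
    - [0,0,0]
    - [0,0,0]
    - [0,0,0]
    - [0,0,0]
    - [0,0,0]
    - [0,0,0]
    - [0,0,0]
    - [0,0,0]
    - [0,0,0]
    - [0,0,0]
    - [0,0,0]

```text
time: 7.6
tool_pos: [0.5855, 0.1173, 0.2012]
tcp_rot: [2.524, 1.869, 0.003]
wrist_force: [0.4, 2.9, 2.5]
width: 0.365
grip_force: 52.9
```

```bash
python3 - <<'E'
from h import *
go([.484,-.0135,.199],95.5);s=read_state();print({k:np.round(v,3) for k,v in s.items()})
E
```

```text
tool x dir 73.04 z [ 0.002  0.001 -1.   ] pos [0.5855 0.1173 0.2012] travel units total [-3.09 -1.18  0.04]
rot units (tool frame) [ 0.018 -0.012 -3.744]
{'time': np.float64(7.6), 'q': array([1.560e-01, 1.370e-01, 1.811e+00, 1.000e-03, 1.191e+00, 4.510e-01]), 'joint_vel': array([-0.001,  0.001,  0.002, -0.   , -0.004, -0.001]), 'joint_torque': array([-1.8270e+00, -4.1759e+01, -3.3688e+01, -8.8900e-01,  3.8800e-01,
       -1.9000e-02]), 'tool_pos': array([0.585, 0.117, 0.201]), 'tcp_rot': array([2.524, 1.869, 0.003]), 'wrist_force': array([0.38 , 2.935, 2.467]), 'torque': array([ 0.428, -0.103, -0.041]), 'grip_force': np.float64(52.937), 'width': np.float64(0.365)}
```

```bash
cat > arc.py <<'E'
from h import *
def arc(P,a0,a1,x0,x1,n,r=.15):
    a=np.radians(np.linspace(a0,a1,n+1));x=np.radians(np.linspace(x0,x1,n+1));p=P+r*np.c_[np.cos(a),np.sin(a)]
    out=[]
    for i in range(n):
        d=p[i+1]-p[i];ex=[np.cos(x[i]),np.sin(x[i])];ey=[np.sin(x[i]),-np.cos(x[i])]
        out.append([round(float(d@ex)/.05,2),round(float(d@ey)/.05,2),0])
    print(p[0],p[n//2],p[-1]);print(out);print("rot/row",-(x1-x0)/n/6)
E
python3 -c "
from arc import *
arc(np.array([.6303,-.026]),107.3,175.2,73,95.5,12)"
```

```text
[0.58569377 0.11721412] [0.51331733 0.06788852] [ 0.48082607 -0.01344832]
[[-0.18, -0.24, 0], [-0.19, -0.22, 0], [-0.21, -0.21, 0], [-0.22, -0.2, 0], [-0.23, -0.18, 0], [-0.25, -0.17, 0], [-0.26, -0.15, 0], [-0.27, -0.13, 0], [-0.27, -0.11, 0], [-0.28, -0.1, 0], [-0.29, -0.08, 0], [-0.29, -0.06, 0]]
rot/row -0.3125
```

Emit:
apply_moves:
  fingers: [0,0,0,0,0,0,0,0]
  travel:
    - [-0.18,-0.24,0]
    - [-0.19,-0.22,0]
    - [-0.21,-0.21,0]
    - [-0.22,-0.2,0]
    - [-0.23,-0.18,0]
    - [-0.25,-0.17,0]
    - [0,0,0]
    - [0,0,0]
  rotation:
    - [0,0,-0.31]
    - [0,0,-0.31]
    - [0,0,-0.31]
    - [0,0,-0.31]
    - [0,0,-0.31]
    - [0,0,-0.31]
    - [0,0,0]
    - [0,0,0]

```text
time: 8.4
tool_pos: [0.5129, 0.066, 0.2008]
tcp_rot: [2.33, 2.103, 0.0]
wrist_force: [2.7, -3.8, 1.9]
width: 0.369
grip_force: 52.9
```

```bash
python3 -c "
from arc import *
s=read_state();go([.5133,.0679,.2],84.25);print(s['wrist_force'],s['torque'],s['width'])
p=s['tool_pos'][:2]-np.array([.6303,-.026]);print(np.hypot(*p),np.degrees(np.arctan2(p[1],p[0])))"
```

```text
tool x dir 84.15 z [ 0.0022 -0.0024 -1.    ] pos [0.5129 0.066  0.2008] travel units total [0.04 0.   0.02]
rot units (tool frame) [ 0.023  0.02  -0.017]
[ 2.67627726 -3.81509695  1.90386691] [-0.77525169 -0.60214071 -0.0486443 ] 0.3687023571603988
0.1491938933826471 141.9063092860197
```

Emit:
apply_moves:
  fingers: [0,0,0,0,0,0,0,0,0]
  travel:
    - [-0.26,-0.15,0]
    - [-0.27,-0.13,0]
    - [-0.27,-0.11,0]
    - [-0.28,-0.1,0]
    - [-0.29,-0.08,0]
    - [-0.25,-0.06,0]
    - [0,0,0]
    - [0,0,0]
    - [0,0,0]
  rotation:
    - [0,0,-0.31]
    - [0,0,-0.31]
    - [0,0,-0.31]
    - [0,0,-0.31]
    - [0,0,-0.31]
    - [0,0,-0.31]
    - [0,0,0]
    - [0,0,0]
    - [0,0,0]

```text
time: 9.3
tool_pos: [0.4826, -0.0127, 0.2009]
tcp_rot: [2.112, 2.318, 0.006]
wrist_force: [10.8, -2.6, -3.5]
width: 0.366
grip_force: 52.4
```

```bash
python3 -c "
from arc import *
s=read_state();go([.481,-.0135,.2],95.5);print(s['wrist_force'],s['torque'],s['width'])
p=s['tool_pos'][:2]-np.array([.6303,-.026]);print(np.hypot(*p),np.degrees(np.arctan2(p[1],p[0])))
for n in ['scene','side','wrist']:
    c=read_camera(n)
    if n!='wrist':
        g=c['image'];u,v=proj(c,[.481,-.0135,.1]).astype(int);cv2.imwrite('pics/'+n+'2.png',cv2.resize(g[v-50:v+50,u-65:u+65],None,fx=4,fy=4,interpolation=2)[:,:,::-1]);print(u,v,proj(c,[.481,-.0135,.072]),proj(c,[.481,-.0135,.088]))
    for k in ['driver_handle','driver_tip','clamp_screw']:
        for t in tip_of(n,k)[:3]: print(n,k,round(t['p'],2),np.round(t['location'],1),atz(c,t['location'],Z[k]).round(4)[:2])
"
```

```text
tool x dir 95.32 z [ 0.0072 -0.001  -1.    ] pos [ 0.4826 -0.0127  0.2009] travel units total [-0.01 -0.03  0.02]
rot units (tool frame) [ 0.068  0.016 -0.03 ]
[10.82304481 -2.55958925 -3.47793494] [-0.43930232 -1.55470366 -0.0532089 ] 0.366049119264351
0.14834164827062418 174.85666669418632
325 200 [325.48596791 206.55669548] [325.4438251  202.85432738]
scene driver_handle 0.64 [347.5 124.8] [ 0.2319 -0.1119]
scene driver_handle 0.62 [482.9 181.1] [0.2385 0.3836]
scene driver_handle 0.51 [325.1 171.1] [ 0.4823 -0.0124]
scene driver_tip 0.68 [477.7 210.5] [0.218  0.3863]
scene driver_tip 0.65 [349.  158.3] [ 0.2398 -0.0958]
scene driver_tip 0.61 [323.2 202.7] [ 0.4848 -0.0197]
scene clamp_screw 0.76 [323.3 209.1] [ 0.4949 -0.0115]
scene clamp_screw 0.36 [436.5 283.9] [0.5436 0.4206]
333 200 [333.28843431 206.73020274] [333.32323689 203.4115267 ]
side driver_handle 0.52 [332.4 174.3] [ 0.4851 -0.0129]
side driver_handle 0.49 [422.  188.3] [ 0.2267 -0.106 ]
side clamp_screw 0.68 [332.8 204.8] [ 0.487  -0.0199]
wrist driver_handle 0.73 [320.9 284. ] [ 0.4826 -0.0115]
wrist clamp_screw 0.6 [323.  284.3] [ 0.4941 -0.0966]
```

View pics/scene2.png

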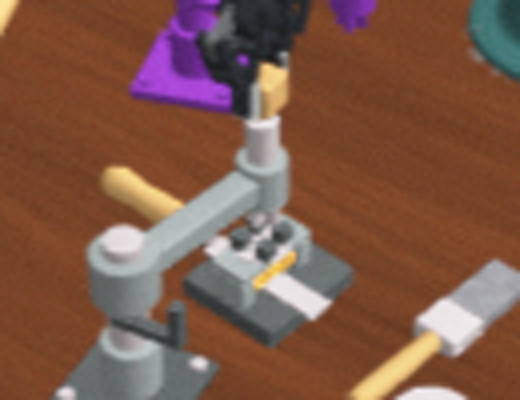

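The arm stands over the screw. I'll relieve the radial push and press down.

Emit:
apply_moves:
  fingers: [0,0,0,0,0,0,0,0,0]
  newtons: 80
  travel:
    - [0,0.03,0]
    - [0,0,0.07]
    - [0,0,0.07]
    - [0,0,0.07]
    - [0,0,0.07]
    - [0,0,0.06]
    - [0,0,0.06]
    - [0,0,0]
    - [0,0,0]
  rotation:
    - [0,0,0]
    - [0,0,0]
    - [0,0,0]
    - [0,0,0]
    - [0,0,0]
    - [0,0,0]
    - [0,0,0]
    - [0,0,0]
    - [0,0,0]

```text
time: 10.8
tool_pos: [0.4827, -0.0124, 0.1812]
tcp_rot: [2.113, 2.32, 0.004]
wrist_force: [6.2, -2.4, 1.8]
width: 0.364
grip_force: 81.4
```

Already past the 16 mm contact height with no resistance, so the tip is entering the slots.

Emit:
apply_moves:
  fingers: [0,0,0,0,0,0,0,0]
  travel:
    - [0,0,0.05]
    - [0,0,0.05]
    - [0,0,0.05]
    - [0,0,0.05]
    - [0,0,0.02]
    - [0,0,0]
    - [0,0,0]
    - [0,0,0]
  rotation:
    - [0,0,0]
    - [0,0,0]
    - [0,0,0]
    - [0,0,0]
    - [0,0,0]
    - [0,0,0]
    - [0,0,0]
    - [0,0,0]

```text
time: 11.6
tool_pos: [0.4828, -0.0124, 0.1728]
tcp_rot: [2.112, 2.32, 0.004]
wrist_force: [-0.5, -2.3, 15.7]
width: 0.359
grip_force: 83.0
```

```bash
python3 -c "
from h import *
s=read_state();go([.482,-.0135,.17],24);print(s['wrist_force'],s['torque'],s['width'],s['q'])
c=read_camera('scene')
for k in ['driver_handle']:
    for t in tip_of('scene',k)[:3]: print(k,round(t['p'],2),np.round(t['location'],1),atz(c,t['location'],.188).round(4)[:2])
print(proj(c,[.483,-.013,.188]),proj(c,[.483,-.013,.218]))
u,v=proj(c,[.481,-.0135,.1]).astype(int);cv2.imwrite('pics/scene3.png',cv2.resize(c['image'][v-50:v+50,u-65:u+65],None,fx=4,fy=4,interpolation=2)[:,:,::-1])
"
```

```text
tool x dir 95.36 z [ 0.005  -0.0012 -1.    ] pos [ 0.4828 -0.0124  0.1728] travel units total [-0.02 -0.02  0.06]
rot units (tool frame) [ 0.05  -0.015 11.893]
[-0.53140302 -2.34641613 15.72881849] [-0.48136956  0.26458615 -0.01128895] 0.3592522791658143 [-7.67418946e-02 -6.07968712e-02  2.07153333e+00 -8.54335473e-04
  1.12581661e+00 -1.69945296e-01]
driver_handle 0.64 [345.  122.8] [ 0.1877 -0.1545]
driver_handle 0.58 [487.2 179. ] [0.1825 0.3788]
driver_handle 0.5 [323.2 180.5] [ 0.4924 -0.0122]
[324.89107544 178.8754092 ] [324.79897165 171.12500809]
```

View pics/scene3.png

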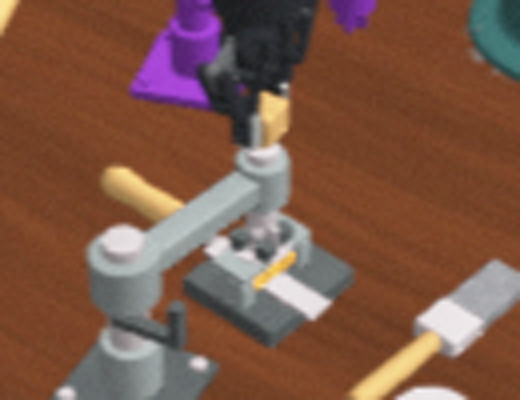

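Emit:
apply_moves:
  fingers: [0,0,0,0,0]
  travel:
    - [0,0,0.04]
    - [0,0,0]
    - [0,0,0]
    - [0,0,0]
    - [0,0,0]
  rotation:
    - [0,0,0]
    - [0,0,0]
    - [0,0,0]
    - [0,0,0]
    - [0,0,0]

```text
time: 12.2
tool_pos: [0.4829, -0.0124, 0.1726]
tcp_rot: [2.112, 2.32, 0.004]
wrist_force: [-5.6, -2.3, 25.7]
width: 0.363
grip_force: 84.2
```

Bottomed in the slots, so the tip is fully in. I'll ease the press and turn clockwise, which is +z in the tool frame.

Emit:
apply_moves:
  fingers: [0,0,0,0,0,0,0,0]
  newtons: 100
  travel:
    - [0,0,-0.05]
    - [0,0,0]
    - [0,0,0]
    - [0,0,0]
    - [0,0,0]
    - [0,0,0]
    - [0,0,0]
    - [0,0,0]
  rotation:
    - [0,0,0]
    - [0,0,0.8]
    - [0,0,0.8]
    - [0,0,0.8]
    - [0,0,0.8]
    - [0,0,0.8]
    - [0,0,0]
    - [0,0,0]

```text
time: 13.0
tool_pos: [0.4821, -0.0136, 0.1728]
tcp_rot: [2.548, 1.83, 0.001]
wrist_force: [-1.5, -6.1, 15.9]
width: 0.36
grip_force: 99.2
```

```bash
python3 -c "
from h import *
s=read_state();go([.482,-.0135,.17],24);print(s['wrist_force'],s['torque'],s['width'],s['q'])"
```

```text
tool x dir 71.39 z [ 0.0034 -0.0035 -1.    ] pos [ 0.4821 -0.0136  0.1728] travel units total [ 0.   -0.    0.06]
rot units (tool frame) [4.800e-02 3.000e-03 7.898e+00]
[-1.52300661 -6.14085833 15.92368762] [-1.12594049  0.35677123 -0.03592684] 0.36015441284144734 [-0.07749481 -0.06115566  2.07172751 -0.00356594  1.12739626  0.24889915]
```

Emit:
apply_moves:
  fingers: [0,0,0,0,0,0,0]
  travel:
    - [0,0,0]
    - [0,0,0]
    - [0,0,0]
    - [0,0,0]
    - [0,0,0]
    - [0,0,0]
    - [0,0,0]
  rotation:
    - [0,0,0.8]
    - [0,0,0.8]
    - [0,0,0.8]
    - [0,0,0.8]
    - [0,0,0.8]
    - [0,0,0]
    - [0,0,0]

```text
time: 13.7
tool_pos: [0.4816, -0.0135, 0.1728]
tcp_rot: [2.873, 1.261, 0.001]
wrist_force: [-2.9, -6.3, 16.8]
width: 0.356
grip_force: 99.3
```

```bash
python3 -c "
from h import *
s=read_state();go([.482,-.0135,.17],24);print(s['wrist_force'],s['torque'],s['width'],s['joint_torque'])"
```

```text
tool x dir 47.39 z [ 0.0022 -0.0034 -1.    ] pos [ 0.4816 -0.0135  0.1728] travel units total [0.01 0.01 0.06]
rot units (tool frame) [3.900e-02 2.000e-03 3.898e+00]
[-2.90735021 -6.30622775 16.81122734] [-1.20683648  0.53974222 -0.01027491] 0.3562373533121985 [ 2.89788947e+00 -2.34253675e+01 -2.80141586e+01  2.07251318e+00
 -1.02727924e+00  1.73502113e-02]
```

Emit:
apply_moves:
  fingers: [0,0,0]
  travel:
    - [0,0,0]
    - [0,0,0]
    - [0,0,0]
  rotation:
    - [0,0,0.5]
    - [0,0,0.5]
    - [0,0,0.5]

```text
time: 14.0
tool_pos: [0.4814, -0.0134, 0.1728]
tcp_rot: [2.964, 1.03, 0.001]
wrist_force: [-4.8, -5.8, 17.7]
width: 0.357
grip_force: 100.2
```

```bash
python3 -c "
from h import *
s=read_state();go([.482,-.0135,.17],24);print(s['wrist_force'],s['torque'],s['joint_torque'],s['joint_vel'])
c=read_camera('scene')
u,v=proj(c,[.481,-.0135,.1]).astype(int);a=cv2.resize(c['image'][v-45:v+35,u-40:u+40],None,fx=5,fy=5,interpolation=2)
c=read_camera('side');u,v=proj(c,[.481,-.0135,.1]).astype(int);b=cv2.resize(c['image'][v-45:v+35,u-40:u+40],None,fx=5,fy=5,interpolation=2)
cv2.imwrite('pics/t1.png',np.hstack([a,b])[:,:,::-1])
"
```

```text
tool x dir 38.32 z [ 0.0018 -0.0034 -1.    ] pos [ 0.4814 -0.0134  0.1728] travel units total [0.01 0.01 0.06]
rot units (tool frame) [3.700e-02 2.000e-03 2.386e+00]
[-4.80858949 -5.80804925 17.66472758] [-1.20187002  0.58777337  0.27182346] [  2.23731168 -23.16015601 -28.13059688   2.10202217  -1.2376146
  -0.24499096] [ 5.38284862e-06 -1.30782835e-03  1.04910931e-03  6.91074697e-04
  2.17847977e-04  5.19280192e-01]
```

View pics/t1.png

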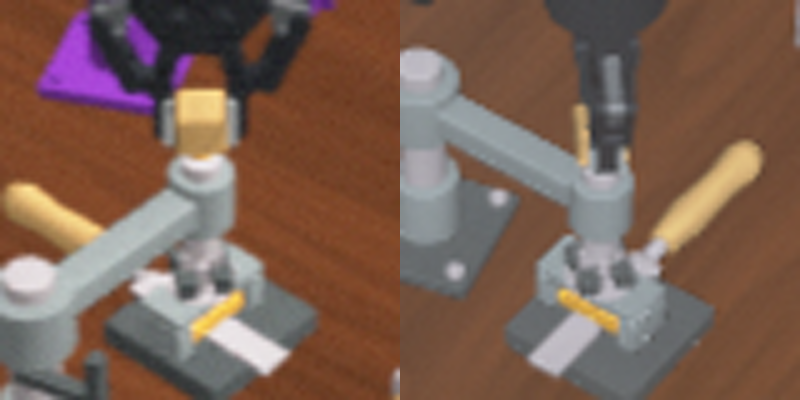

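The tip is in the slots, the screw has turned with it, and the torque is 0.27 Nm while moving, which matches the screw friction. Continuing to the hard stop.

Emit:
apply_moves:
  fingers: [0,0,0,0]
  travel:
    - [0,0,0]
    - [0,0,0]
    - [0,0,0]
    - [0,0,0]
  rotation:
    - [0,0,0.5]
    - [0,0,0.5]
    - [0,0,0.5]
    - [0,0,0.5]

```text
time: 14.5
tool_pos: [0.4812, -0.0134, 0.1728]
tcp_rot: [3.052, 0.724, 0.0]
wrist_force: [-5.2, -4.2, 18.1]
width: 0.36
grip_force: 118.5
```

```bash
python3 -c "
from h import *
s=read_state();go([.482,-.0135,.17],24);print(s['wrist_force'],s['torque'],s['joint_torque'][5],s['joint_vel'][5])"
```

```text
tool x dir 26.67 z [ 0.0013 -0.0043 -1.    ] pos [ 0.4812 -0.0134  0.1728] travel units total [0.01 0.01 0.06]
rot units (tool frame) [0.043 0.007 0.445]
[-5.20123316 -4.20010517 18.14443698] [-0.76283634  0.78950055  3.45029599] 2.933790385723114 0.4797355845453572
```

Torque rose to 3.45 Nm, so this is the hard stop after about 1.06 rad of net screw turn. Hold, then back off within the play and lift.

Emit:
apply_moves:
  fingers: [0,0,0,0,0,0,0]
  travel:
    - [0,0,0]
    - [0,0,0]
    - [0,0,0]
    - [0,0,-0.04]
    - [0,0,0]
    - [0,0,0]
    - [0,0,0]
  rotation:
    - [0,0,0]
    - [0,0,0]
    - [0,0,0]
    - [0,0,-0.6]
    - [0,0,-0.6]
    - [0,0,0]
    - [0,0,0]

```text
time: 15.2
tool_pos: [0.4812, -0.0132, 0.1729]
tcp_rot: [3.005, 0.907, 0.001]
wrist_force: [0.8, -5.2, 7.5]
width: 0.352
grip_force: 99.0
```

```bash
python3 -c "
from h import *
s=read_state();go([.482,-.0135,.2],24);print(s['wrist_force'],s['torque'])"
```

```text
tool x dir 33.6 z [ 0.0013 -0.0028 -1.    ] pos [ 0.4812 -0.0132  0.1729] travel units total [ 0.01  0.02 -0.54]
rot units (tool frame) [0.029 0.002 1.601]
[ 0.77008711 -5.17095612  7.47424277] [-1.07913885 -0.14322277  0.08433443]
```

Emit:
apply_moves:
  fingers: [0,0,0,0,0,0,0,0,0]
  travel:
    - [0,0,-0.1]
    - [0,0,-0.1]
    - [0,0,-0.1]
    - [0,0,-0.1]
    - [0,0,-0.1]
    - [0,0,-0.1]
    - [0,0,-0.06]
    - [0,0,0]
    - [0,0,0]
  rotation:
    - [0,0,0]
    - [0,0,0]
    - [0,0,0]
    - [0,0,0]
    - [0,0,0]
    - [0,0,0]
    - [0,0,0]
    - [0,0,0]
    - [0,0,0]

```text
time: 16.1
tool_pos: [0.4811, -0.0123, 0.2031]
tcp_rot: [3.007, 0.907, 0.001]
wrist_force: [7.8, -2.3, -6.5]
width: 0.357
grip_force: 102.0
```

```bash
python3 -c "
from arc import *
s=read_state();go([.482,-.0135,.2],73);print(s['wrist_force'],s['torque'])
arc(np.array([.6313,-.026]),175.2,107.3,33.6,56,12)"
```

```text
tool x dir 33.56 z [ 7.e-04 -8.e-04 -1.e+00] pos [ 0.4811 -0.0123  0.2031] travel units total [0.   0.03 0.06]
rot units (tool frame) [ 1.000e-02  2.000e-03 -6.574e+00]
[ 7.75904609 -2.32404458 -6.49397822] [-0.5846006  -1.30423537 -0.08575392]
[ 0.48182607 -0.01344832] [0.51431733 0.06788852] [0.58669377 0.11721412]
[[0.2, -0.22, 0], [0.22, -0.2, 0], [0.25, -0.16, 0], [0.27, -0.13, 0], [0.28, -0.09, 0], [0.29, -0.06, 0], [0.3, -0.02, 0], [0.3, 0.02, 0], [0.29, 0.06, 0], [0.28, 0.1, 0], [0.27, 0.13, 0], [0.25, 0.17, 0]]
rot/row -0.31111111111111106
```

Emit:
apply_moves:
  fingers: [0,0,0,0,0]
  travel:
    - [0,0,-0.06]
    - [0,0,-0.02]
    - [0,0,0]
    - [0,0,0]
    - [0,0,0]
  rotation:
    - [0,0,0]
    - [0,0,0]
    - [0,0,0]
    - [0,0,0]
    - [0,0,0]

```text
time: 16.6
tool_pos: [0.4809, -0.0122, 0.2034]
tcp_rot: [3.007, 0.907, -0.001]
wrist_force: [17.4, -3.0, -26.5]
width: 0.358
grip_force: 100.9
```

At the top stop. Swing back home.

Emit:
apply_moves:
  fingers: [0,0,0,0,0,0,0,0,0,0]
  newtons: 50
  travel:
    - [0.02,0.02,0.06]
    - [0.2,-0.22,0]
    - [0.22,-0.2,0]
    - [0.25,-0.16,0]
    - [0.27,-0.13,0]
    - [0.28,-0.09,0]
    - [0.29,-0.06,0]
    - [0,0,0]
    - [0,0,0]
    - [0,0,0]
  rotation:
    - [0,0,0]
    - [0,0,-0.31]
    - [0,0,-0.31]
    - [0,0,-0.31]
    - [0,0,-0.31]
    - [0,0,-0.31]
    - [0,0,-0.31]
    - [0,0,0]
    - [0,0,0]
    - [0,0,0]

```text
time: 17.6
tool_pos: [0.5141, 0.0692, 0.2032]
tcp_rot: [-2.904, -1.196, 0.005]
wrist_force: [5.3, -1.5, -11.8]
width: 0.357
grip_force: 103.1
```

Emit:
apply_moves:
  fingers: [0,0,0,0,0,0,0,0]
  travel:
    - [0.3,-0.02,0]
    - [0.3,0.02,0]
    - [0.29,0.06,0]
    - [0.28,0.1,0]
    - [0.27,0.13,0]
    - [0.2,0.13,0]
    - [0,0,0]
    - [0,0,0]
  rotation:
    - [0,0,-0.31]
    - [0,0,-0.31]
    - [0,0,-0.31]
    - [0,0,-0.31]
    - [0,0,-0.31]
    - [0,0,-0.31]
    - [0,0,0]
    - [0,0,0]

```text
time: 18.4
tool_pos: [0.5849, 0.1175, 0.2032]
tcp_rot: [-2.775, -1.473, 0.006]
wrist_force: [3.7, -3.5, -11.7]
width: 0.356
grip_force: 102.9
```

```bash
python3 -c "
from arc import *
s=read_state();go([.5862,.1172,.203]);print(s['wrist_force'],s['torque'])"
```

```text
tool x dir 55.93 z [-0.0034 -0.0014 -1.    ] pos [0.5849 0.1175 0.2032] travel units total [0.01 0.03 0.  ]
[  3.74747102  -3.53288204 -11.66877369] [-0.79648221 -0.90236155  0.01330192]
```

Emit:
apply_moves:
  fingers: [0,0,0,0]
  travel:
    - [0.06,0.05,0]
    - [0,0,0]
    - [0,0,0]
    - [0,0,0]
  rotation:
    - [0,0,0]
    - [0,0,0]
    - [0,0,0]
    - [0,0,0]

```text
time: 18.8
tool_pos: [0.5879, 0.1185, 0.2033]
tcp_rot: [-2.775, -1.472, 0.006]
wrist_force: [2.5, -3.9, -17.4]
width: 0.358
grip_force: 102.4
```

Emit:
apply_moves:
  fingers: [0,0,0,0]
  travel:
    - [0.06,0.05,0.02]
    - [0,0,0]
    - [0,0,0]
    - [0,0,0]
  rotation:
    - [0,0,0]
    - [0,0,0]
    - [0,0,0]
    - [0,0,0]

```text
time: 19.2
tool_pos: [0.5919, 0.1196, 0.2032]
tcp_rot: [-2.775, -1.472, 0.004]
wrist_force: [1.8, -4.2, -15.3]
width: 0.36
grip_force: 102.5
```

Emit:
apply_moves:
  fingers: [0,0,0,0,0]
  travel:
    - [0.06,0.05,0.02]
    - [0.06,0.05,0]
    - [0,0,0]
    - [0,0,0]
    - [0,0,0]
  rotation:
    - [0,0,0]
    - [0,0,0]
    - [0,0,0]
    - [0,0,0]
    - [0,0,0]

```text
time: 19.7
tool_pos: [0.5999, 0.1216, 0.2032]
tcp_rot: [2.775, 1.472, -0.003]
wrist_force: [1.2, -6.1, -12.2]
width: 0.356
grip_force: 102.9
```

```bash
python3 - <<'E'
from h import *
s=read_state();print(s["wrist_force"],s["torque"],s["tool_pos"])
for n in ["scene","side","wrist"]:
    c=read_camera(n)
    for k in ["pillar_top","driver_handle"]:
        for t in tip_of(n,k)[:4]: 
            p=atz(c,t["location"],Z[k])
            if abs(p[0]-.6)<.08: print(n,k,round(t["p"],2),p.round(4)[:2])
    if n=="scene": u,v=proj(c,[.6,.05,.1]).astype(int);cv2.imwrite("pics/h1.png",cv2.resize(c["image"][v-70:v+70,u-80:u+80],None,fx=4,fy=4,interpolation=2)[:,:,::-1])
E
```

```text
[  1.21170564  -6.09776036 -12.21086626] [-1.08065001 -0.4776198   0.03632823] [0.59989179 0.1216039  0.20315672]
scene pillar_top 0.89 [ 0.6364 -0.0305]
side pillar_top 0.87 [ 0.645  -0.0315]
side driver_handle 0.61 [0.6007 0.1165]
wrist pillar_top 0.63 [ 0.6318 -0.0265]
wrist driver_handle 0.6 [0.5995 0.1202]
```

View pics/h1.png

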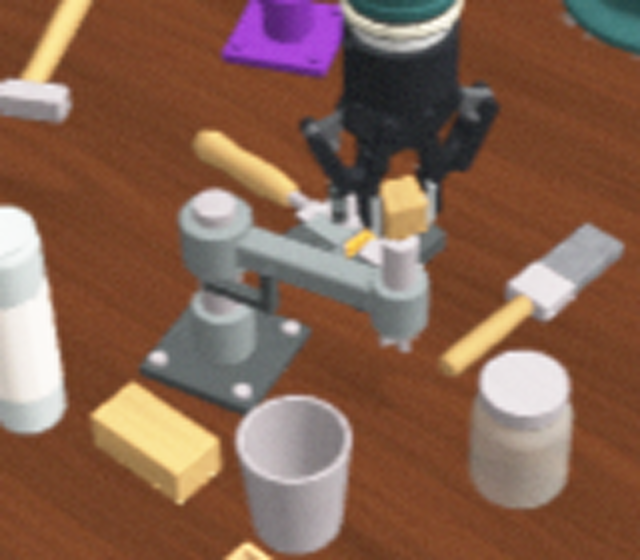

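The arm still swings freely, so it evidently did not start at the stop. Checking the foot's direction.

```bash
python3 - <<'E'
from h import *
c=read_camera("scene");u,v=proj(c,[.6,.05,.1]).astype(int)
f=lambda p:atz(c,(u-80+p[0]/4,v-70+p[1]/4),.008)[:2]
a,b,d=f((143,372)),f((247,407)),f((310,328))
ang=lambda q:np.degrees(np.arctan2(q[1],q[0])).round(1)
print(a,b,d,ang(b-a),ang(b-d),np.linalg.norm(b-a),np.linalg.norm(d-b))
w=np.load("pics/s2.png.npz");
for th in (ang(b-a),ang(d-b)+90): print(th)
p=read_state()["tool_pos"][:2]-[.6313,-.026];print("arm",ang(p))
cv2.imwrite("pics/w4.png",read_camera("wrist")["image"])
E
```

```text
[ 0.69188678 -0.05699507] [0.66955516 0.03046464] [0.57548574 0.01574437] 104.3 8.9 0.09026572632195376 0.09521419354630604
104.3
-81.1
arm 102.0
```

Emit:
apply_moves:
  fingers: [0,0,0,0,0]
  travel:
    - [0.06,0.06,0]
    - [0.06,0.06,0]
    - [0,0,0]
    - [0,0,0]
    - [0,0,0]
  rotation:
    - [0,0,0]
    - [0,0,0]
    - [0,0,0]
    - [0,0,0]
    - [0,0,0]

```text
time: 20.75
tool_pos: [0.6035, 0.1223, 0.203]
tcp_rot: [-2.773, -1.471, 0.018]
wrist_force: [-12.3, -8.1, -2.8]
width: 0.361
grip_force: 104.0
```

The stop is reached: force builds at about 100.8°, which agrees with the foot's direction. Release and lift clear.

Emit:
apply_moves:
  fingers: [0,0,1,1,1,1,1,1,1,1]
  travel:
    - [-0.05,-0.05,0]
    - [0,0,0]
    - [0,0,0]
    - [0,0,0]
    - [0,0,0]
    - [0,0,0]
    - [0,0,0]
    - [0,0,0]
    - [0,0,0]
    - [0,0,0]
  rotation:
    - [0,0,0]
    - [0,0,0]
    - [0,0,0]
    - [0,0,0]
    - [0,0,0]
    - [0,0,0]
    - [0,0,0]
    - [0,0,0]
    - [0,0,0]
    - [0,0,0]

```text
time: 21.75
tool_pos: [0.605, 0.1232, 0.2038]
tcp_rot: [-2.775, -1.472, 0.0]
wrist_force: [-0.4, -0.4, -0.2]
width: 0.998
grip_force: 0.0
```

Emit:
apply_moves:
  fingers: [1,1,1,1,1,1,1]
  travel:
    - [0,0,-0.3]
    - [0,0,-0.6]
    - [0,0,-0.8]
    - [0,0,-0.8]
    - [0,0,-0.5]
    - [0,0,0]
    - [0,0,0]
  rotation:
    - [0,0,0]
    - [0,0,0]
    - [0,0,0]
    - [0,0,0]
    - [0,0,0]
    - [0,0,0]
    - [0,0,0]

```text
time: 22.45
tool_pos: [0.6055, 0.1232, 0.3554]
tcp_rot: [2.775, 1.471, 0.004]
wrist_force: [0.1, -0.3, -0.5]
width: 0.996
grip_force: 0.0
```

```bash
python3 - <<'E'
from h import *
s=read_state();print(s["wrist_force"],s["width"],s["tool_pos"],s["time"])
for n in ["scene","side","wrist"]:
    c=read_camera(n)
    for k in ["pillar_top","driver_handle","driver_tip"]:
        for t in tip_of(n,k)[:4]: 
            p=atz(c,t["location"],Z[k])
            if abs(p[0]-.6)<.08: print(n,k,round(t["p"],2),np.round(t["location"],1),p.round(4)[:2], "expected px",proj(c,[.6035,.1223,.218]))
E
```

```text
[ 0.13122986 -0.25458482 -0.5065922 ] 0.9963448737744512 [0.60545972 0.1231967  0.35542848] 22.45
scene pillar_top 0.88 [287.8 207.5] [ 0.632  -0.0348] expected px [336.29227372 210.86255491]
scene driver_handle 0.51 [335.  207.5] [0.5947 0.1111] expected px [336.29227372 210.86255491]
side pillar_top 0.65 [295.3 163.9] [ 0.6451 -0.0367] expected px [275.41102811 185.78420896]
side driver_handle 0.43 [274.9 186.1] [0.604  0.1242] expected px [275.41102811 185.78420896]
side driver_tip 0.66 [267.2 256.9] [0.5308 0.2763] expected px [275.41102811 185.78420896]
wrist pillar_top 0.83 [419.9 275. ] [ 0.6318 -0.0267] expected px [318.30667919 190.33457006]
wrist driver_handle 0.69 [316.7 188.6] [0.6032 0.1243] expected px [318.30667919 190.33457006]
```

```bash
python3 -c "
from workcell import *
print(finish_job())"
```

```text
the job is handed in; nothing more can be done
None
```

I handed the job in after about 22 s of robot time: the clamp screw was turned clockwise to its hard stop, the driver lifted fully up, and the arm left home against its stop with the gripper open and clear. `finish_job` returned no verdict.

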